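Close up the autosampler after loading vials

ROBOT

A 6-joint arm with a two-finger parallel gripper is mounted at the origin on the work surface. World frame = base frame: x ahead of the robot, y to its left, z up, the work surface at z = 0. Lengths are in mm, angles in degrees, forces in N, time in s.
With the tool pointing down it reaches from about 350 to 850 mm from the base axis. Payload 8.1 kg.
Tool frame: the origin (TCP) lies midway between the tips of the shut fingers; the grasp point (between the pads) lies 19 mm behind it (r.pinch_z is the distance from the TCP to the grasp point, in mm); z points along the fingers, y is the line along which they close (so a half turn about z gives the same grasp; the last joint's range is limited). The gripper opens to 85 mm and grips with 20 to 120 N. Pads are 22 mm wide; open, the fingers measure 114 mm over their backs; the gripper's body (76 mm by 85 mm) begins 54 mm behind the grasp point. The pads swing forward as they close: fully open they stand 13 mm farther back than shut.
Start: joints at [-69.294, 7.471, 85.268, -0, 87.261, -4.893], TCP at [259.269, -541.096, 231.292] pointing down, gripper open.
Joint ranges: [-169.43, 169.43], [-51.17, 129.36], [1.28, 143.12], [-76.62, 256.62], [0, 156.53], [-152.29, 152.29]. Speed limits (degrees/s): [136.94, 136.94, 159.86, 180, 180, 180].

INTERFACE

Orientations are given as [roll, pitch, yaw] about the fixed x, y, z axes, in that order (R = Rz(yaw) Ry(pitch) Rx(roll)).
In Python, from bench import r gives the robot as it stands.
- The arm moves only by the shell command python3 -m jog 'ROWS' [OPENING] [FORCE]. ROWS is JSON, one flat list of numbers, 6 for each row, row after row: the shift along the tool's x, y, z in m, then the turn, a rotation vector about the tool's x, y, z in rad. A call has 1 to 8 rows; each row is the pose to reach, as a shift and turn from the pose commanded when the call began, along the tool's axes at that moment; what a row does not reach only later rows make up. A row lasts 1/8 s, in which the tool goes at most 62.5 mm and 10.7 degrees, less where a joint would pass 70% of its speed; a pose out of reach is approached as far as the arm can. A call with a gripper value outside its range is refused whole. OPENING is the opening, from -1 (shut) to 1 (fully open), set as the call begins (- or left out, the last holds). The fingers move at their own pace and stop on an object; FORCE is the grip in N (left out, the last holds). Time passes only in rows, so rows that repeat a pose let the fingers close. It gives the time, the measured TCP pose, the force, the opening and the grip force at its end, in the units of the state.
- r.sense(): the state, without advancing time (a new reading comes with each control period).
- r.snapshot(name): name is "scene" or "top"; returns a dict with "pixels" (400x640x3 uint8, red, green, blue), "range_z" (400x640 float32, mm along the optical axis (not along the pixel's ray), 0 where there is no reading), "K" (3x3 intrinsics, pixels), "k1" (the pictures are not rectified: a ray, as slopes to the right and down, at radius r is drawn at 1 + k1 r^2 times it, then the intrinsics apply), "rvec" (rotation vector, rad) and "tvec" (3), from world to camera coordinates, as OpenCV has them. Camera axes: x right, y down, z forward; pixel columns grow to the right and rows downward; lengths in mm; the calibration is good to about 2 mm. A picture is of the moment at which its call begins.
- r.hand_in(): hands the job in; it is judged then, once.
Trained networks look in a picture, given as the dict that the camera call returned (one of the last four; its "shot" number tells which), for a name from the list of things; names that differ only in an ending like _2 or _b are one class to them, and where a whole thing is asked for, a point or a joint stands for the part that bears it (a point fixed in the world has none). Each returns a list of dicts, best first, with "score" (0 to 1); they miss things now and then, are a little off and sometimes report something else, mostly with a low value. They report only what shows in the picture. A call takes as long as a camera call.
- r.look_for(picture, target): "bbox" ([left, top, right, bottom] in pixels, round what is visible of it).
- r.outline_of(picture, target): "region" (400x640 bool, what is visible of it) and "bbox" ([left, top, right, bottom] in pixels, round what is visible of it).
The state is a dict: "time": time; "joint_pos": joint angles; "qd": joint speeds; "joint_efforts": joint torques, N m; "tool_pos": TCP position; "tcp_rot": TCP orientation; "ft_force": force on the tool from outside, world axes, zero at the start; "wrist_torque": the same for the moment, N m; "finger_gap": finger opening in mm; "grip_force": force on a finger pad.
Only numpy, scipy, OpenCV 4.12 (cv2) and the standard library are available. Lean on these libraries where they do the work, as an engineer would, in place of code of your own. Each camera call takes 0.05 s, during which the arm holds its last target. There are 200 camera calls.

TASK

The autosampler has just been loaded: its two vial-tray drawers still stand out and its smoked side-hinged door is swung open. With the fingertips push each drawer in until it is fully home, and only then swing the door shut until it sits flush with the front. Push smoothly without slamming, grip or lift nothing (the vial racks stay seated in their drawers), and leave everything else on the bench where it stands.

Things in the scene. Friction and masses are not known exactly. Their poses are not given: they have to be found in the camera images.
- sampler: The autosampler, a white instrument 380 mm wide (y), 420 deep (x), 200 high, fixed to the bench. Origin: bench level, under the middle of its front plane; x points into the instrument (away from the robot at yaw 0), y to the left seen from the robot, z up. Its lower front, up to z 81, is a white fascia standing 26 mm proud. Nothing stands on the first 150 mm of the roof behind the front.
- sampler_front (a point): Point in the sampler's front plane, on its middle line, at the roof's top (z 200 mm). Axes as the sampler's. Below it: on the left (y 68 to 190 mm) a fixed smoked window standing 34 mm proud of the front plane; right of that (y 65 to -178, z 85 to 183 mm) the open sample compartment with the two drawers.
- tray_left (a joint): Slide of the left drawer (m): 0 is fully home against its stop, positive is pulled out towards the robot (at most 0.13). It glides with about 1.5 N of friction and stays where it is left.
- tray_right (a joint): The same for the right drawer.
- tray_left_front (a point): Point on the outer face of the left drawer's white front plate, on its middle line. The plate is 98 mm wide, 6 thick, and reaches 60 mm below and 24 above this point; a finger pull 64 wide and 6 high sticks out 8 mm along its lower edge. Axes as the sampler's: it closes along +x. Home, this point is at x -12, y -16, z 150 mm in the sampler's frame.
- tray_right_front (a point): The same point on the right drawer's front plate; when home it is at y -122 mm in the sampler's frame.
- door (a joint): Hinge of the door (rad): 0 is shut, flush with the smoked window; positive is open, swung out towards the robot and round to the left (1.57: it stands straight out, at most 2.4). The hinge is a little stiff (about 0.10 N m) and the door stays where it is left.
- door_hinge (a point): Point on the door's upright hinge line, at the door's top edge (197 mm above the bench), at x -34, y 64 mm in the sampler's frame. Its axes turn with the door: from the hinge the door runs along this frame's -y for 252 mm; its outer face is the plane x = 0 and faces -x; it is 12 mm thick (its rim, top and free edge, is turned in 34 mm) towards +x and reaches 108 mm down.
- door_push (a point): Point on the door's outer face, 150 mm from the hinge line and 30 mm below the top edge; axes as door_hinge, so the door closes when pushed here along +x. A white pull rib 12 mm wide and 4 mm proud runs down the free edge of the outer face.
- rack_left (a joint): Lift of the grey vial rack in the left drawer (m): 0 is seated on the drawer's floor by its own weight (250 g); locating pins let it move only straight up. Not to be touched or lifted.
- rack_left_top (a point): Middle of the left rack's top, level with the vial caps, 49 mm above the lower edge of the drawer's front plate. The rack is 150 mm long (x) and 80 wide (y), starts 7 mm behind the front plate and travels with the drawer.
- rack_right (a joint): Lift of the grey vial rack in the right drawer (m): 0 is seated on the drawer's floor by its own weight (250 g); locating pins let it move only straight up. Not to be touched or lifted.
- rack_right_top (a point): Middle of the right rack's top, level with the vial caps, 49 mm above the lower edge of the drawer's front plate. The rack is 150 mm long (x) and 80 wide (y), starts 7 mm behind the front plate and travels with the drawer.
- beaker: Glass beaker with used vials, 84 mm across, 95 mm high, on the bench to the left; origin under its centre.
- amber_bottle: Amber bottle, 70 mm across, 145 mm high, on the bench to the right; origin under its centre.
- jar: White screw-cap jar, 52 mm across, 55 mm high, on the bench in front of the sampler, left; origin under its centre.
- vial: Glass headspace vial, 23 mm across, 58 mm high, upright on the bench in front of the sampler; origin under its centre.
- spanner: Small open-ended spanner, 130 mm long, flat on the bench on the robot's right.
- vial_box: Closed cardboard box, 85 x 125 x 45 mm, on the bench to the right; origin under its centre.

How it is judged:
By the outcome, as a careful person would: the job done as asked, in the order asked, and still so for the second after the job is handed in, with the robot touching nothing.
It also fails if it takes over 58 s, if anything falls off the work surface, if the arm or the gripper's body presses on something with over 40 N, if the wrist force passes 120 N, or if a joint passes its speed limit or range.

## Working session

There is one attempt and no reset: what is moved stays moved. The work goes in short steps, Python scripts to look and compute and a shell command to move; the robot and the scene stay as the last step left them, time stands still between calls to the robot, and variables do not carry over. Pictures are saved under pics/ and viewed, at most 10 in all, crops included, and the job is handed in when it is done.

```bash
mkdir -p pics; ls; cat > h.py <<'E'
import numpy as np, cv2
from scipy.spatial.transform import Rotation as Rn
from bench import r
def cloud(p):
    K=np.array(p["K"]);Z=p["range_z"];h,w=Z.shape
    u,v=np.meshgrid(np.arange(w),np.arange(h))
    d=np.stack([(u-K[0,2])/K[0,0],(v-K[1,2])/K[1,1]],-1); s=d.copy()
    for _ in range(10): s=d/(1+p["k1"]*(s**2).sum(-1,keepdims=True))
    C=np.concatenate([s*Z[...,None],Z[...,None]],-1)
    R=Rn.from_rotvec(np.ravel(p["rvec"])).as_matrix()
    W=(C-np.ravel(p["tvec"]))@R
    W[Z<=0]=np.nan
    return W
E
python3 - <<'E'
from h import *
for n in("scene","top"):
    p=r.snapshot(n); cv2.imwrite(f"pics/{n}.png",p["pixels"][...,::-1]); W=cloud(p)
    np.savez(f"{n}.npz",W=W,px=p["pixels"])
    for t in("sampler","tray_left_front","tray_right_front","door","rack_left_top","rack_right_top","beaker","amber_bottle","jar","vial","vial_box"):
        for o in r.outline_of(p,t)[:2]:
            q=W[o["region"]];q=q[~np.isnan(q[:,0])]
            print(n,t,round(o["score"],2),o["bbox"],np.round(np.percentile(q,[3,50,97],axis=0)).tolist() if len(q) else None)
print(r.sense())
E
```

```text
pics
scene sampler 0.72 [285.3, 149.2, 497.3, 358.5] [[542.0, -174.0, 34.0], [865.0, -45.0, 197.0], [1063.0, 194.0, 225.0]]
scene sampler 0.21 [291.7, 228.8, 310.6, 249.6] [[578.0, -174.0, 112.0], [598.0, -136.0, 128.0], [656.0, -84.0, 198.0]]
scene tray_left_front 0.89 [300.5, 194.7, 334.3, 229.5] [[539.0, -56.0, 109.0], [561.0, -19.0, 133.0], [600.0, 31.0, 172.0]]
scene rack_left_top 0.59 [307.5, 208.1, 338.1, 231.0] [[556.0, -48.0, 116.0], [580.0, -17.0, 130.0], [602.0, 25.0, 140.0]]
scene rack_right_top 0.63 [293.1, 228.4, 312.7, 249.6] [[578.0, -155.0, 114.0], [596.0, -126.0, 129.0], [653.0, -81.0, 198.0]]
scene beaker 0.71 [367.4, 141.1, 389.5, 169.7] [[425.0, 399.0, -0.0], [471.0, 425.0, 59.0], [506.0, 485.0, 94.0]]
scene beaker 0.32 [308.2, 145.9, 339.6, 206.8] [[367.0, 62.0, 3.0], [483.0, 116.0, 191.0], [595.0, 217.0, 198.0]]
scene amber_bottle 0.67 [196.2, 244.5, 225.3, 286.1] [[403.0, -379.0, 4.0], [436.0, -354.0, 85.0], [451.0, -317.0, 144.0]]
scene jar 0.5 [309.7, 147.3, 343.4, 206.7] [[333.0, 62.0, 1.0], [483.0, 115.0, 189.0], [597.0, 243.0, 198.0]]
scene vial 0.2 [307.
[... 1942 characters left out ...]
199.0]]
{'time': 1.2, 'joint_pos': array([-6.92932626e+01,  7.47265441e+00,  8.52664992e+01, -5.92875171e-04,
        8.72632858e+01, -4.89384920e+00]), 'qd': array([ 0.0308628 ,  0.02341504, -0.00503965,  0.01969658, -0.08643547,
       -0.02386817]), 'joint_efforts': array([-4.83278109e-04, -5.69319284e+01, -5.00868380e+01, -2.74546701e-04,
        1.06379655e-03, -3.04499781e-05]), 'tool_pos': array([ 259.26596291, -541.09160866,  231.28917626]), 'tcp_rot': array([-1.79997519e+02,  3.81933273e-04,  2.56006149e+01]), 'ft_force': array([-0.09833275,  0.1147965 ,  0.6274211 ]), 'wrist_torque': array([-0.0328455 ,  0.03547617, -0.03156042]), 'grip_force': 0.0, 'finger_gap': 85.19205788462845}
```

```bash
python3 - <<'E'
from h import *
a=cv2.imread("pics/top.png");cv2.imwrite("pics/topc.png",cv2.resize(a[120:320,130:510],None,fx=2.1,fy=2.1,interpolation=cv2.INTER_CUBIC))
d=np.load("top.npz");W=d["W"];P=W.reshape(-1,3);P=P[~np.isnan(P[:,0])]
# roof front edge: min x per y bin, z~200
m=(abs(P[:,2]-200)<4)&(P[:,0]>560)
Q=P[m];es=[]
for y in range(-170,200,10):
    q=Q[abs(Q[:,1]-y)<5]
    if len(q): es.append((y,*np.round(np.percentile(q[:,0],[0,3]),0),len(q)))
print(es)
ys=[]
for x in range(620,1000,40):
    q=Q[abs(Q[:,0]-x)<8]
    if len(q): ys.append((x,*np.round([q[:,1].min(),q[:,1].max()]),len(q)))
print(ys)
# door top
m=(P[:,2]>185)&(P[:,2]<204)&(P[:,0]<600)&(P[:,1]>20)
Q=P[m]; 
for x in range(340,610,20):
    q=Q[abs(Q[:,0]-x)<6]
    if len(q): print(x,np.round([q[:,1].min(),q[:,1].max(),np.median(q[:,2])]),len(q))
# tray plates z 165-178
for lo,hi in((-60,50),(-170,-60)):
    q=P[(P[:,2]>168)&(P[:,2]<180)&(P[:,1]>lo)&(P[:,1]<hi)&(P[:,0]<640)]
    print(np.round(np.percentile(q,[0,10,50,90,100],axis=0)).tolist(),len(q), np.polyfit(q[:,1],q[:,0],1))
E
```

```text
[(-170, np.float64(653.0), np.float64(656.0), 162), (-160, np.float64(653.0), np.float64(660.0), 351), (-150, np.float64(653.0), np.float64(660.0), 484), (-140, np.float64(651.0), np.float64(662.0), 532), (-130, np.float64(650.0), np.float64(661.0), 547), (-120, np.float64(650.0), np.float64(660.0), 547), (-110, np.float64(649.0), np.float64(658.0), 557), (-100, np.float64(648.0), np.float64(662.0), 551), (-90, np.float64(648.0), np.float64(659.0), 556), (-80, np.float64(647.0), np.float64(658.0), 554), (-70, np.float64(646.0), np.float64(656.0), 554), (-60, np.float64(647.0), np.float64(657.0), 556), (-50, np.float64(644.0), np.float64(656.0), 559), (-40, np.float64(644.0), np.float64(654.0), 555), (-30, np.float64(643.0), np.float64(654.0), 557), (-20, np.float64(644.0), np.float64(654.0), 552), (-10, np.float64(642.0), np.float64(654.0), 568), (0, np.float64(642.0), np.float64(653.0), 551), (10, np.float64(642.0), np.float64(652.0), 536), (20, np.float64(640.0), np.float64(651.0), 491), (30, np.float64(640.0), np.float64(647.0), 436), (40, np.float64(640.0), np.float64(648.0), 434
[... 1176 characters left out ...]
.0), np.float64(222.0), 500), (980, np.float64(-155.0), np.float64(223.0), 717)]
360 [155. 158. 193.] 2
380 [146. 188. 196.] 79
400 [136. 176. 196.] 80
420 [124. 168. 195.] 85
440 [115. 156. 195.] 80
460 [105. 146. 196.] 79
480 [ 95. 137. 196.] 77
500 [ 86. 127. 195.] 79
520 [ 76. 115. 195.] 76
540 [ 66. 105. 195.] 75
560 [ 56.  95. 195.] 76
580 [ 46.  85. 195.] 75
600 [ 68. 198. 194.] 69
[[536.0, -58.0, 168.0], [538.0, -49.0, 171.0], [541.0, -11.0, 174.0], [544.0, 29.0, 176.0], [547.0, 37.0, 178.0]] 107 [-6.34156391e-02  5.40211172e+02]
[[562.0, -163.0, 169.0], [564.0, -153.0, 171.0], [567.0, -115.0, 173.0], [571.0, -76.0, 176.0], [574.0, -66.0, 178.0]] 110 [-6.23813457e-02  5.60022924e+02]
```

View pics/topc.png

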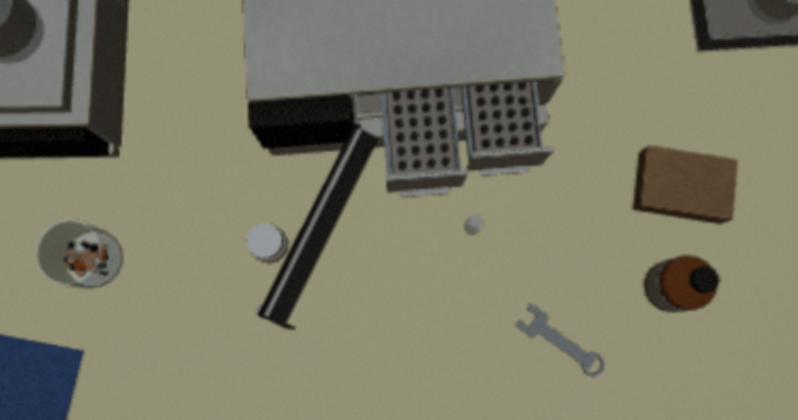

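View pics/scene.png

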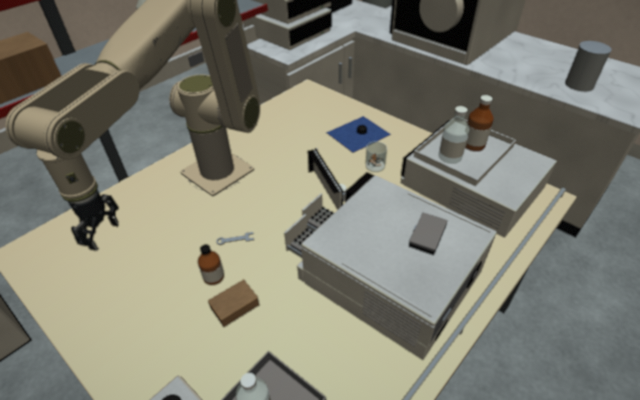

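The pictures show the smoked door standing open to the left of the drawers, about 120° from shut. In the top crop it runs from (370,130) to (275,320). The left drawer is out to about (425,185) and the right one to about (510,160). The jar at (265,242) sits close behind the door, and the vial is at (474,224). The sampler's yaw is about 3.6° with its origin near (642,12). I'll shut the fingers and move in front of the right drawer.

```bash
python3 -m jog '[0.02,-0.013,-0.003,0,0,0.02, 0.06,-0.04,-0.01,0,0,0.05, 0.11,-0.072,-0.015,0,0,0.1, 0.16,-0.105,-0.02,0,0,0.15, 0.21,-0.137,-0.025,0,0,0.2, 0.26,-0.17,-0.03,0,0,0.25, 0.30,-0.196,-0.03,0,0,0.3, 0.33,-0.216,-0.03,0,0,0.384]' -1 20
cat > go.py <<'E'
import sys
from h import *
s=r.sense();x,y,z,yaw=map(float,sys.argv[1:5])
R=Rn.from_euler('xyz',s["tcp_rot"],degrees=True)
T=Rn.from_euler('xyz',[180,0,yaw],degrees=True)
print(s["time"],np.round(s["tool_pos"],1),np.round(s["tcp_rot"],1),np.round(s["ft_force"],1),s["finger_gap"])
print("shift",np.round(R.inv().apply(np.array([x,y,z])-s["tool_pos"])/1000,4),"rot",np.round((R.inv()*T).as_rotvec(),3))
E
python3 go.py 520 -111 148 3.6
```

```text
time: 2.2
tool_pos: [464.5, -201.8, 261.7]
tcp_rot: [180.0, -0.0, 3.5]
ft_force: [-0.1, -1.0, -1.1]
finger_gap: -0.0
grip_force: 0.0
2.2 [ 464.5 -201.8  261.7] [180.   -0.    3.5] [-0.1 -1.  -1.1] -0.008381600716589358
shift [ 0.0609 -0.0872  0.1137] rot [ 0.    -0.001 -0.001]
```

```bash
python3 -m jog '[0.02,-0.03,0.005,0,0,0, 0.045,-0.065,0.02,0,0,0, 0.061,-0.087,0.05,0,0,0, 0.061,-0.087,0.085,0,0,0, 0.061,-0.087,0.108,0,0,0, 0.061,-0.087,0.114,0,0,0, 0.064,-0.087,0.114,0,0,0, 0.07,-0.087,0.114,0,0,0]'
python3 -m jog '[0.005,0,0,0,0,0, 0.010,0,0,0,0,0, 0.015,0,0,0,0,0, 0.02,0,0,0,0,0, 0.024,0,0,0,0,0, 0.028,0,0,0,0,0, 0.032,0,0,0,0,0, 0.034,0,0,0,0,0]'
python3 - <<'E'
from h import *
p=r.snapshot("top");cv2.imwrite("pics/t2.png",cv2.resize(p["pixels"][130:260,270:430,::-1],None,fx=4,fy=4,interpolation=cv2.INTER_CUBIC))
E
```

```text
time: 3.2
tool_pos: [529.1, -112.9, 148.9]
tcp_rot: [179.9, -0.1, 3.6]
ft_force: [0.2, -0.4, -0.2]
finger_gap: 0.1
grip_force: 0.0
time: 4.2
tool_pos: [562.0, -110.3, 147.2]
tcp_rot: [-180.0, 0.0, 3.6]
ft_force: [-0.4, 0.1, 0.0]
finger_gap: 0.4
grip_force: 0.8
```

View pics/t2.png

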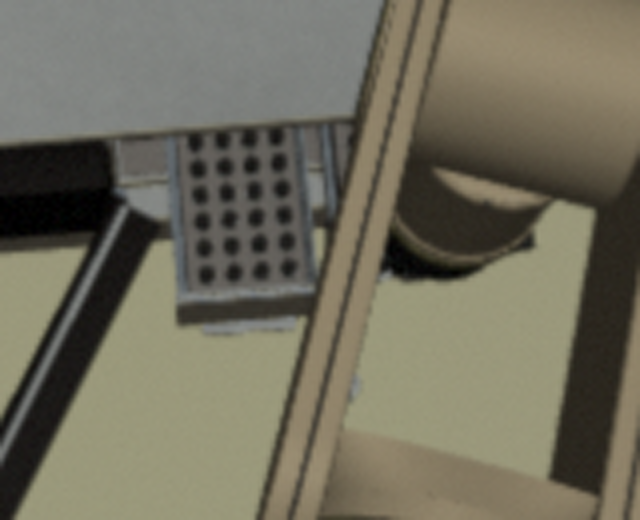

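The arm hides the right drawer in this view. The left drawer and the door haven't moved (door's hinge end near (130,205) in the crop). I'll keep pushing gently and watch the force.

```bash
python3 -m jog '[0.005,0,0,0,0,0, 0.010,0,0,0,0,0, 0.015,0,0,0,0,0, 0.02,0,0,0,0,0, 0.025,0,0,0,0,0, 0.03,0,0,0,0,0, 0.035,0,0,0,0,0, 0.04,0,0,0,0,0]'
python3 -m jog '[0.004,0,0,0,0,0, 0.008,0,0,0,0,0, 0.011,0,0,0,0,0, 0.014,0,0,0,0,0, 0.016,0,0,0,0,0, 0.018,0,0,0,0,0, 0.02,0,0,0,0,0, 0.021,0,0,0,0,0]'
```

```text
time: 5.25
tool_pos: [602.1, -107.8, 147.2]
tcp_rot: [-180.0, 0.0, 3.6]
ft_force: [-2.0, 0.3, -0.2]
finger_gap: -0.2
grip_force: 0.9
time: 6.25
tool_pos: [622.9, -106.5, 147.3]
tcp_rot: [180.0, -0.0, 3.6]
ft_force: [-1.3, 1.0, -0.1]
finger_gap: 0.3
grip_force: 0.8
```

In contact, with about 1.5–2 N. I'll slow down for the stop.

```bash
python3 -m jog '[0.001,0,0,0,0,0, 0.002,0,0,0,0,0, 0.003,0,0,0,0,0, 0.004,0,0,0,0,0]'
python3 -m jog '[0.001,0,0,0,0,0, 0.002,0,0,0,0,0, 0.003,0,0,0,0,0, 0.003,0,0,0,0,0]'
```

```text
time: 6.75
tool_pos: [626.0, -106.4, 147.3]
tcp_rot: [-180.0, 0.1, 3.6]
ft_force: [-9.9, 0.8, 4.9]
finger_gap: -0.3
grip_force: 4.8
time: 7.25
tool_pos: [626.0, -106.3, 147.3]
tcp_rot: [-180.0, 0.5, 3.6]
ft_force: [-23.9, 0.6, 12.8]
finger_gap: -0.3
grip_force: 12.3
```

Right drawer is home: firm stop at 24 N, and x agrees with the predicted home position. I'll back off and move across to the left drawer.

```bash
python3 -m jog '[-0.003,0,0,0,0,0, -0.012,0,0,0,0,0, -0.035,0,0,0,0,0, -0.065,0,0,0,0,0, -0.095,0,0,0,0,0, -0.118,0,0,0,0,0, -0.13,0,0,0,0,0, -0.13,-0.01,0,0,0,0]'
python3 -m jog '[0,-0.02,0,0,0,0, 0,-0.045,0,0,0,0, 0,-0.07,0,0,0,0, 0,-0.09,0,0,0,0, 0.002,-0.098,0,0,0,0, 0.006,-0.098,0,0,0,0, 0.01,-0.098,0,0,0,0, 0.014,-0.098,0,0,0,0]'
python3 go.py 620 -5 147 3.6
```

```text
time: 8.25
tool_pos: [499.3, -104.5, 147.7]
tcp_rot: [180.0, -0.1, 3.5]
ft_force: [-0.0, 0.3, 0.2]
finger_gap: -0.1
grip_force: 0.0
time: 9.25
tool_pos: [507.7, -6.1, 147.3]
tcp_rot: [180.0, -0.0, 3.5]
ft_force: [-0.9, -0.3, -1.0]
finger_gap: -0.1
grip_force: 0.0
9.25 [507.7  -6.1 147.3] [180.   -0.    3.5] [-0.9 -0.3 -1. ] -0.06717143674807398
shift [0.1122 0.0058 0.0003] rot [ 0.    -0.    -0.001]
```

```bash
python3 -m jog '[0.004,0,0,0,0,0, 0.008,0.001,0,0,0,0, 0.012,0.001,0,0,0,0, 0.016,0.002,0,0,0,0, 0.02,0.002,0,0,0,0, 0.025,0.003,0,0,0,0, 0.03,0.003,0,0,0,0, 0.035,0.003,0,0,0,0]'
python3 -m jog '[0.005,0,0,0,0,0, 0.010,0,0,0,0,0, 0.015,0,0,0,0,0, 0.02,0,0,0,0,0, 0.025,0,0,0,0,0, 0.03,0,0,0,0,0, 0.035,0,0,0,0,0, 0.04,0,0,0,0,0]'
python3 -m jog '[0.005,0,0,0,0,0, 0.010,0,0,0,0,0, 0.015,0,0,0,0,0, 0.019,0,0,0,0,0, 0.022,0,0,0,0,0, 0.025,0,0,0,0,0, 0.027,0,0,0,0,0, 0.029,0,0,0,0,0]'
```

```text
time: 10.25
tool_pos: [542.5, -6.3, 147.1]
tcp_rot: [-180.0, 0.0, 3.6]
ft_force: [-1.6, 1.0, -0.6]
finger_gap: -0.2
grip_force: 0.9
time: 11.25
tool_pos: [582.5, -3.9, 147.2]
tcp_rot: [180.0, 0.0, 3.6]
ft_force: [-1.4, 0.4, -0.9]
finger_gap: 0.3
grip_force: 0.9
time: 12.25
tool_pos: [611.3, -2.1, 147.4]
tcp_rot: [180.0, -0.0, 3.6]
ft_force: [-2.4, 1.1, -0.2]
finger_gap: 0.0
grip_force: 0.8
```

```bash
python3 -m jog '[0.001,0,0,0,0,0, 0.003,0,0,0,0,0, 0.004,0,0,0,0,0, 0.005,0,0,0,0,0, 0.006,0,0,0,0,0, 0.007,0,0,0,0,0, 0.008,0,0,0,0,0, 0.009,0,0,0,0,0]'
python3 -m jog '[0.001,0,0,0,0,0, 0.002,0,0,0,0,0, 0.003,0,0,0,0,0, 0.003,0,0,0,0,0]'
```

```text
time: 13.25
tool_pos: [619.3, -1.5, 147.3]
tcp_rot: [-180.0, 0.1, 3.6]
ft_force: [-10.3, -0.2, 6.4]
finger_gap: 0.1
grip_force: 5.3
time: 13.75
tool_pos: [619.3, -1.5, 147.3]
tcp_rot: [-180.0, 0.5, 3.6]
ft_force: [-25.0, -1.0, 15.2]
finger_gap: -0.3
grip_force: 12.9
```

Left drawer is home as well. Next I'll back off, rise, and check the drawers with a picture.

```bash
python3 -m jog '[-0.003,0,0,0,0,0, -0.01,0,0,0,0,0, -0.025,0,0,0,0,0, -0.045,0,-0.02,0,0,0.1, -0.06,0,-0.05,0,0,0.1, -0.07,0,-0.09,0,0,0, -0.08,-0.02,-0.12,0,0,-0.1, -0.09,-0.05,-0.13,0,0,-0.2]'
python3 go.py 490 181 275 63.4
```

```text
time: 14.75
tool_pos: [531.2, 42.9, 280.4]
tcp_rot: [179.9, -0.3, 15.2]
ft_force: [0.5, 0.3, -0.8]
finger_gap: 0.0
grip_force: 0.0
14.75 [531.2  42.9 280.4] [179.9  -0.3  15.2] [ 0.5  0.3 -0.8] 0.039226450304994095
shift [-0.0036 -0.1441  0.0052] rot [ 0.004 -0.004 -0.842]
```

```bash
python3 -m jog '[0,-0.015,0,0,0,-0.1, 0,-0.04,0,0,0,-0.22, 0,-0.07,0,0,0,-0.35, 0,-0.1,0,0,0,-0.5, 0,-0.125,0,0,0,-0.65, -0.003,-0.14,0,0,0,-0.78, -0.003,-0.144,0,0,0,-0.842, -0.003,-0.144,0.005,0,0,-0.842]'
python3 - <<'E'
from h import *
p=r.snapshot("top");W=cloud(p)
cv2.imwrite("pics/t3.png",cv2.resize(p["pixels"][130:290,230:430,::-1],None,fx=4,fy=3.7,interpolation=cv2.INTER_CUBIC))
P=W.reshape(-1,3)
Q=P[(P[:,2]>185)&(P[:,2]<202)&(P[:,0]<595)&(P[:,1]>20)&(P[:,1]<210)]
for x in range(360,600,20):
    q=Q[abs(Q[:,0]-x)<6]
    if len(q)>20: print(x,np.round([q[:,1].min(),q[:,1].max()]))
E
python3 go.py 490 181 150 63.4
```

```text
time: 15.75
tool_pos: [490.2, 181.7, 272.7]
tcp_rot: [179.9, -0.1, 63.3]
ft_force: [-0.2, -0.4, 0.2]
finger_gap: -0.2
grip_force: 0.0
380 [169. 188.]
440 [115. 131.]
460 [105. 137.]
480 [ 96. 137.]
500 [ 86. 127.]
520 [ 76. 115.]
540 [ 66. 105.]
560 [56. 96.]
580 [46. 86.]
15.8 [489.8 181.2 271.5] [180.   -0.   63.2] [ 0.7 -0.2 -1.2] 0.15406221857363958
shift [-1.000e-04  3.000e-04  1.215e-01] rot [ 0.    -0.    -0.003]
```

View pics/t3.png

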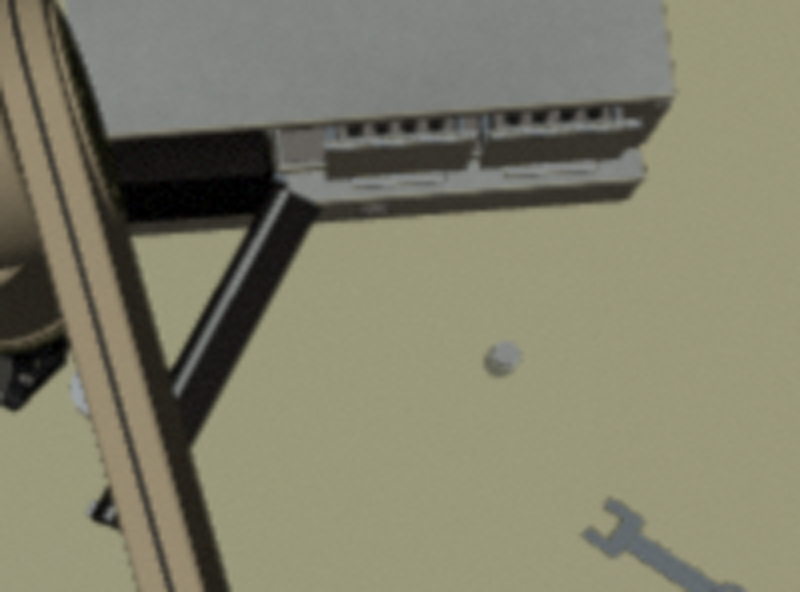

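Both drawers show flush at about (400,155) and (560,145) in the crop. The door is unmoved. I'll go down behind its outer face and touch it.

```bash
python3 -m jog '[0,0,0.015,0,0,0, 0,0,0.04,0,0,0, 0,0,0.07,0,0,0, 0,0,0.1,0,0,0, 0,0,0.117,0,0,0, -0.005,0,0.122,0,0,0, -0.012,0,0.122,0,0,0, -0.018,0,0.122,0,0,0]'
python3 -m jog '[-0.004,0,0,0,0,0, -0.008,0,0,0,0,0, -0.012,0,0,0,0,0, -0.015,0,0,0,0,0]'
```

```text
time: 16.8
tool_pos: [482.4, 164.8, 151.6]
tcp_rot: [179.9, -0.1, 63.3]
ft_force: [-0.5, 0.3, 0.3]
finger_gap: 0.1
grip_force: 0.0
time: 17.3
tool_pos: [475.1, 151.6, 150.4]
tcp_rot: [180.0, -0.0, 63.3]
ft_force: [0.2, 1.0, 0.8]
finger_gap: 0.1
grip_force: 0.0
```

```bash
python3 -m jog '[-0.004,0,0,0,0,-0.026, -0.0095,-0.0005,0,0,0,-0.0628, -0.0157,-0.0004,0,0,0,-0.105, -0.0236,0,0,0,0,-0.157, -0.0315,0.0008,0,0,0,-0.209, -0.0392,0.002,0,0,0,-0.262, -0.0469,0.0036,0,0,0,-0.314, -0.0546,0.0057,0,0,0,-0.367]'
python3 go.py 0 0 150 84
```

```text
time: 18.3
tool_pos: [455.5, 100.2, 150.3]
tcp_rot: [-180.0, -0.0, 84.5]
ft_force: [0.5, 1.4, 0.5]
finger_gap: -0.1
grip_force: 0.0
18.3 [455.5 100.2 150.3] [-180.    -0.    84.5] [0.5 1.4 0.5] -0.09336739966907125
shift [-1.434e-01 -4.438e-01  3.000e-04] rot [-0.    -0.     0.009]
```

```bash
python3 -m jog '[-0.0079,-0.0004,0,0,0,-0.052, -0.0157,-0.0004,0,0,0,-0.105, -0.0236,0,0,0,0,-0.157, -0.0315,0.0008,0,0,0,-0.209, -0.0392,0.002,0,0,0,-0.262, -0.0469,0.0036,0,0,0,-0.314, -0.0546,0.0057,0,0,0,-0.367, -0.062,0.0081,0,0,0,-0.419]'
python3 -m jog '[-0.0079,-0.0004,0,0,0,-0.052, -0.0157,-0.0004,0,0,0,-0.105, -0.0236,0,0,0,0,-0.157, -0.0315,0.0008,0,0,0,-0.209, -0.0392,0.002,0,0,0,-0.262, -0.0469,0.0036,0,0,0,-0.314, -0.0546,0.0057,0,0,0,-0.367, -0.062,0.0081,0,0,0,-0.419]'
python3 - <<'E'
from h import *
s=r.sense();H=np.array([604,74]);d=s["tool_pos"][:2]-H;a=np.radians(s["tcp_rot"][2]);n=np.array([np.cos(a),np.sin(a)]);print(s["time"],s["tcp_rot"],d@n,d@[n[1],-n[0]])
p=r.snapshot("scene");cv2.imwrite("pics/s4.png",cv2.resize(p["pixels"][120:300,200:440,::-1],None,fx=3.3,fy=3.3))
E
```

```text
time: 19.3
tool_pos: [457.4, 37.7, 150.2]
tcp_rot: [-180.0, -0.0, 108.5]
ft_force: [0.6, 0.9, -0.1]
finger_gap: 0.3
grip_force: 0.0
time: 20.3
tool_pos: [484.6, -18.6, 150.1]
tcp_rot: [-180.0, -0.0, 132.5]
ft_force: [-0.1, 0.5, 0.3]
finger_gap: 0.0
grip_force: 0.0
20.3 [-1.79981462e+02 -3.07328047e-02  1.32511430e+02] 12.44838867792468 -150.5993847749925
```

View pics/s4.png

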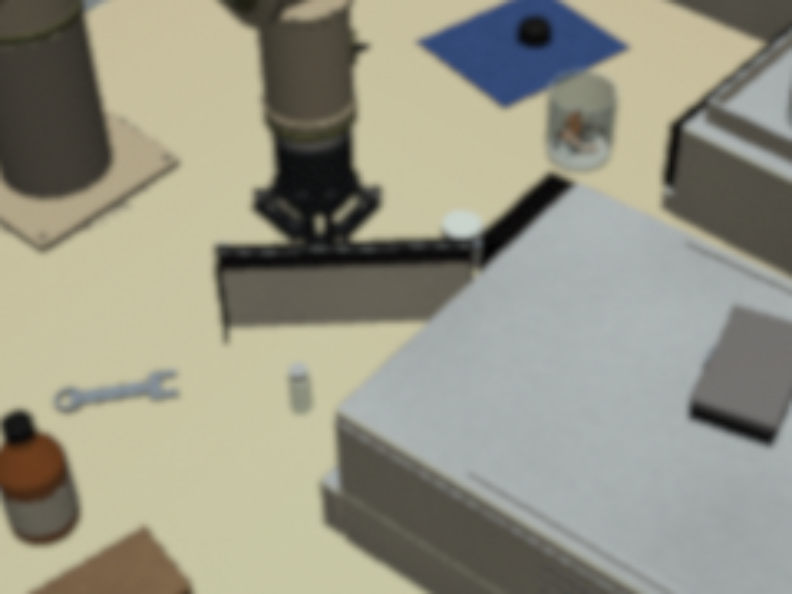

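The door is following the fingers at (220–480, 240) in the crop, and the vial and jar stand where they were. I'll continue and then slow down.

```bash
python3 -m jog '[-0.0079,-0.0004,0,0,0,-0.052, -0.0157,-0.0004,0,0,0,-0.105, -0.0236,0,0,0,0,-0.157, -0.0315,0.0008,0,0,0,-0.209, -0.0392,0.002,0,0,0,-0.262, -0.0469,0.0036,0,0,0,-0.314, -0.0546,0.0057,0,0,0,-0.367, -0.062,0.0081,0,0,0,-0.419]'
python3 -m jog '[-0.0053,-0.0003,0,0,0,-0.035, -0.0105,-0.0005,0,0,0,-0.07, -0.0157,-0.0004,0,0,0,-0.105, -0.021,-0.0001,0,0,0,-0.14, -0.0255,0.0001,0,0,0,-0.17, -0.0295,0.0005,0,0,0,-0.196, -0.0335,0.001,0,0,0,-0.223, -0.037,0.0015,0,0,0,-0.246]'
python3 -m jog '[-0.003,-0.0002,0,0,0,-0.02, -0.006,-0.0003,0,0,0,-0.04, -0.009,-0.0004,0,0,0,-0.06, -0.0115,-0.0005,0,0,0,-0.076, -0.014,-0.0005,0,0,0,-0.093, -0.0165,-0.0005,0,0,0,-0.11, -0.0185,-0.0005,0,0,0,-0.123, -0.0205,-0.0005,0,0,0,-0.137]'
```

```text
time: 21.35
tool_pos: [532.2, -58.8, 150.0]
tcp_rot: [-180.0, -0.0, 156.4]
ft_force: [-0.4, 0.4, -0.1]
finger_gap: -0.3
grip_force: 0.0
time: 22.35
tool_pos: [567.2, -72.3, 150.3]
tcp_rot: [180.0, 0.0, 170.5]
ft_force: [-1.3, 0.1, 0.2]
finger_gap: -0.2
grip_force: 0.0
time: 23.35
tool_pos: [587.3, -76.1, 150.3]
tcp_rot: [-180.0, 0.0, 178.3]
ft_force: [-0.5, 0.9, 0.4]
finger_gap: -0.1
grip_force: 0.0
```

```bash
python3 -m jog '[-0.002,0,0,0,0,-0.013, -0.004,0,0,0,0,-0.026, -0.006,0,0,0,0,-0.039, -0.0075,0,0,0,0,-0.05, -0.009,0,0,0,0,-0.06, -0.01,0,0,0,0,-0.067, -0.011,0,0,0,0,-0.074, -0.012,0,0,0,0,-0.08]'
python3 -m jog '[-0.001,0,0,0,0,-0.006, -0.0018,0,0,0,0,-0.01, -0.0025,0,0,0,0,-0.01, -0.003,0,0,0,0,-0.01]'
```

```text
time: 24.35
tool_pos: [599.2, -76.5, 150.3]
tcp_rot: [180.0, -0.0, -177.1]
ft_force: [-1.0, -0.4, -0.7]
finger_gap: 0.1
grip_force: 0.0
time: 24.85
tool_pos: [599.5, -76.4, 149.9]
tcp_rot: [180.0, -0.3, -176.6]
ft_force: [-19.0, -1.7, 8.7]
finger_gap: -0.2
grip_force: 0.0
```

```bash
python3 -m jog '[-0.001,0,0,0,0,0, -0.0015,0,0,0,0,0, -0.0015,0,0,0,0,0]'
python3 -m jog '[0.003,0,0,0,0,0, 0.012,0,0,0,0,0, 0.035,0,0,0,0,0, 0.07,0,-0.02,0,0,0, 0.1,0,-0.06,0,0,0, 0.12,0,-0.1,0,0,0, 0.13,0.02,-0.12,0,0,0, 0.14,0.05,-0.13,0,0,0]'
python3 -m jog '[0.02,0.03,0,0,0,0, 0.05,0.08,0,0,0,0, 0.08,0.13,0,0,0,0, 0.1,0.18,0,0,0,0, 0.11,0.23,0,0,0,0, 0.12,0.28,0,0,0,0, 0.12,0.31,0,0,0,0, 0.12,0.32,0,0,0,0]'
```

```text
time: 25.22
tool_pos: [599.4, -76.4, 148.9]
tcp_rot: [179.9, -0.6, -176.6]
ft_force: [-22.9, -1.5, 7.7]
finger_gap: 0.3
grip_force: 0.0
time: 26.22
tool_pos: [461.1, -34.9, 282.5]
tcp_rot: [-179.9, 0.2, -176.6]
ft_force: [-0.0, -0.4, -0.6]
finger_gap: 0.4
grip_force: 0.0
time: 27.22
tool_pos: [321.2, 278.9, 280.5]
tcp_rot: [180.0, 0.0, -176.4]
ft_force: [0.3, -0.7, 0.8]
finger_gap: 0.5
grip_force: 0.0
```

```bash
python3 - <<'E'
from h import *
for k in range(1):
    p=r.snapshot("top");W=cloud(p);P=W.reshape(-1,3)
    cv2.imwrite("pics/t5.png",cv2.resize(p["pixels"][130:290,230:430,::-1],None,fx=4,fy=3.7,interpolation=cv2.INTER_CUBIC))
    a=np.radians(3.6);R=np.array([[np.cos(a),-np.sin(a)],[np.sin(a),np.cos(a)]])
    S=(P[:,:2]-[642,12])@R
    m=(P[:,2]>100)&(P[:,2]<204)&(S[:,0]>-120)&(S[:,0]<10)
    for y in range(-195,200,15):
        q=m&(abs(S[:,1]-y)<7);t=q&(P[:,2]>188);f=q&(P[:,2]<180)
        print(y,*[np.round([np.percentile(S[k,0],c) for c in(2,50)],1).tolist() if k.sum()>5 else None for k in(t,f)])
E
```

```text
-195 None None
-180 [-38.4, -15.6] [-39.0, -38.2]
-165 [-34.3, -14.4] [-35.5, -34.5]
-150 [-34.9, -13.4] [-35.2, -34.6]
-135 [-34.4, -13.9] [-35.5, -34.5]
-120 [-34.7, -13.2] [-35.3, -34.4]
-105 [-34.6, -12.6] [-35.2, -34.4]
-90 [-34.9, -11.7] [-35.4, -34.5]
-75 [-34.5, -12.4] [-35.6, -34.6]
-60 [-34.8, -13.8] [-35.3, -34.5]
-45 [-34.2, -13.0] [-35.4, -34.4]
-30 [-34.7, -11.9] [-35.5, -34.6]
-15 [-34.7, -12.4] [-35.6, -34.7]
0 [-35.0, -11.9] [-35.9, -34.7]
15 [-34.5, -13.0] [-35.2, -34.5]
30 [-34.8, -12.0] [-35.6, -34.9]
45 [-34.3, -12.2] [-35.5, -34.6]
60 [-35.9, -8.9] [-37.2, -34.5]
75 [-34.7, -13.2] [-35.5, -34.7]
90 [-34.8, -12.9] [-35.5, -34.7]
105 [-34.9, -12.5] [-35.7, -34.8]
120 [-34.4, -13.4] [-35.8, -34.7]
135 [-34.8, -12.6] [-35.8, -34.8]
150 [-34.7, -13.6] [-35.7, -34.8]
165 [-34.6, -13.1] [-35.7, -34.7]
180 [-34.7, -13.3] [-35.4, -34.7]
195 [-33.4, -16.4] None
```

View pics/t5.png

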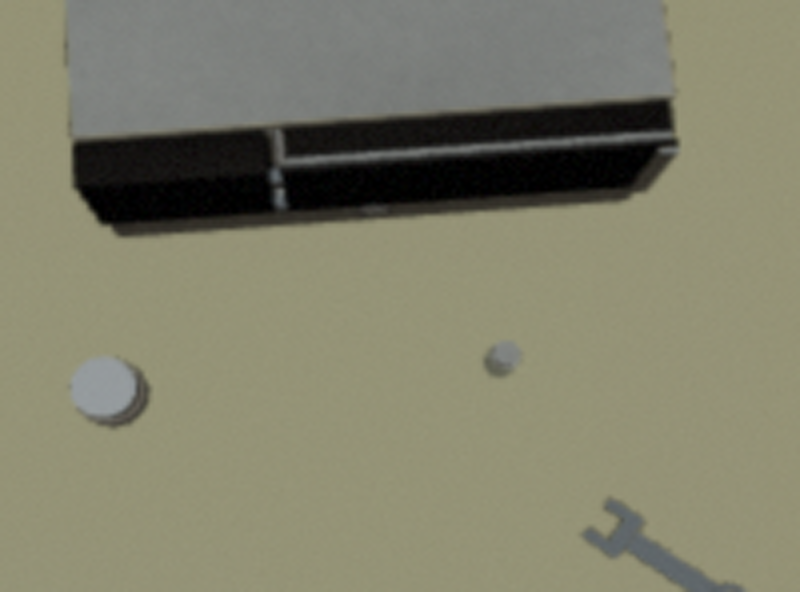

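The door front measures flush with the window across its whole width, both at about -34.6 mm. In the picture it runs straight from (280,165) to (670,140). The jar at (105,390), the vial at (503,358) and the spanner are undisturbed.

```bash
python3 -c "
from bench import r
print(r.hand_in())"
```

```text
the job is handed in; nothing more can be done
None
```

Both drawers were pushed fully home first, then the door was swung shut; it measures flush with the front, the items near the sampler stayed where they stood, and the job was handed in after about 27 s.

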